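# Sweep the lying pump parts into the wash tray

## Robot

A 6-joint arm with a two-finger parallel gripper is mounted at the origin on a cart in front of the work surface, level with it; the furniture and walls round the work are solid. World frame = base frame: x ahead of the robot, y to its left, z up, the work surface at z = 0. Lengths are in m, angles in rad, forces in N, time in s.
With the tool pointing down it reaches from about 0.35 to 0.85 m from the base axis. Payload 8.1 kg.
Tool frame: the origin (TCP) lies midway between the tips of the shut fingers; the grasp point (between the pads) lies 19 mm behind it (robot.grip_point_offset is the distance from the TCP to the grasp point, in m); z points along the fingers, y is the line along which they close (so a half turn about z gives the same grasp; the last joint's range is limited). The gripper opens to 93 mm and grips with 3 to 60 N. Pads are 15 mm wide; open, the fingers measure 128 mm over their backs; the gripper's body (75 mm by 188 mm) begins 65 mm behind the grasp point.
Start: joints at [1.055, 0.13, 1.488, -0, 1.523, -0.085], TCP at [0.251, 0.545, 0.219] pointing down, gripper open.
Joint ranges: [-2.96, 2.96], [-0.89, 2.26], [0.02, 2.5], [-1.34, 4.48], [0, 2.73], [-2.66, 2.66]. Speed limits (rad/s): [2.39, 2.39, 2.79, 3.14, 3.14, 3.14].

## Interface

Orientations are given as a rotation vector (axis times angle).
In Python, from plant import robot, read_camera, job gives the robot as it stands.
- The arm moves only by the shell command python3 -m inch 'ROWS' [FORCE]. ROWS is JSON, one flat list of numbers, 5 for each row, row after row: the shift along the world's x, y, z in mm, then the turn about the world's z in degrees, then the opening in per cent of the stroke, from 0 (shut) to 100 (fully open). In form: [dx, dy, dz, yaw, hand, dx, dy, dz, yaw, hand, ...]. A call has 1 to 10 rows; each row is the pose to reach, as a shift and turn from the pose commanded when the call began; what a row does not reach only later rows make up. A row lasts 1/12 s, in which the tool goes at most 41.7 mm and 7.16 degrees, less where a joint would pass 70% of its speed; a pose out of reach is approached as far as the arm can. A call with a gripper value outside its range is refused whole. The fingers move at their own pace and stop on an object; FORCE is the grip in N (left out, the last holds). Time passes only in rows, so rows that repeat a pose let the fingers close. It gives the time, the measured TCP pose, the force, the opening and the grip force at its end, in the units of the state.
- robot.read_state(): the state, without advancing time (a new reading comes with each control period).
- read_camera(name): name is "scene" or "top"; returns a dict with "image" (420x560x3 uint8, blue, green, red), "K" (3x3 intrinsics, pixels), "extrinsics" (4x4, takes a point from world to camera coordinates). Camera axes: x right, y down, z forward; pixel columns grow to the right and rows downward; lengths in m; the calibration is good to about 2 mm. A picture is of the moment at which its call begins. There is no depth.
- job.close_job(): hands the job in; it is judged then, once.
The state is a dict: "t": time; "q": joint angles; "dq": joint speeds; "joint_torque": joint torques, N m; "tool_pos": TCP position; "orientation": TCP orientation; "force": force on the tool from outside, world axes, zero at the start; "wrist_torque": the same for the moment, N m; "opening": finger opening in m; "gripper_force": force on a finger pad.
Only numpy, scipy, OpenCV 4.12 (cv2) and the standard library are available. Lean on these libraries where they do the work, as an engineer would, in place of code of your own. Each camera call takes 0.05 s, during which the arm holds its last target. There are 200 camera calls.

## Task

The two plungers and the one valve holder that lie on the bench are to be washed: with closed fingers, sweep all three across the bench through the open mouth of the steel wash tray, until each lies wholly inside it. Only push them along the surface, never pick them up. Leave the upright valve holders and the spring standing where they are.

Things in the scene. Friction and masses are not known exactly. Their poses are not given: they have to be found in the camera images.
- wash_tray: bare-steel tray screwed down, 226 mm wide (own x), 142 deep (own y); walls 31 high, 3 thick, at both sides and back; none at the mouth. Origin: middle of the mouth's front edge, on the bench. Inside lies towards own -y, to the back wall at y = -139, x from -110 to 110. Floor 2 thick; an 18 long lip slopes up to it from the bench. Low feet stand out 21 at the sides
- plunger_0: one of two alike: ground steel pump plunger, a smooth rod lying flat on the bench, 71 mm long, 11 mm thick, 50 g; origin under its middle on the bench, own y along its length; slides when pushed and does not roll
- plunger_0_a (a point): the end of plunger_0 at its own -y, 35 mm from its middle, on its centre line
- plunger_0_b (a point): the end of plunger_0 at its own +y, 35 mm from its middle, on its centre line
- plunger_1: the other of two alike: ground steel pump plunger, a smooth rod lying flat on the bench, 71 mm long, 11 mm thick, 50 g; origin under its middle on the bench, own y along its length; slides when pushed and does not roll
- plunger_1_a (a point): the end of plunger_1 at its own -y, 35 mm from its middle, on its centre line
- plunger_1_b (a point): the end of plunger_1 at its own +y, 35 mm from its middle, on its centre line
- valve_holder_3: the valve holder that LIES on the bench: grey steel fitting, 50 long, threaded rod 19 thick with a hexagon 25 x 22 x 16 long at its own +y end, 22 high, 85 g; origin on its underside below its middle, own y along its length; slides, may turn over onto another flat
- valve_holder_3_a (a point): the end of valve_holder_3 at its own -y, 25 mm from its middle, on its centre line
- valve_holder_3_b (a point): the end of valve_holder_3 at its own +y, 25 mm from its middle, on its centre line
- valve_holder_0: upright valve holder, grey steel, 25 across, 50 high, loose, at the far side of the work; to be left alone; origin under its centre, z up
- valve_holder_1: upright valve holder, grey steel, 25 across, 50 high, loose, at the robot's left of the work; to be left alone; origin under its centre, z up
- spring: coil spring standing on end, 21 across, 40 high, loose, at the robot's left of the work, nearer the robot than the upright valve holder there; to be left alone; origin under its centre, z up
Things that resemble listed ones, but are neither listed nor needed, are in the scene too. Leave any pink look-alike of the valve_holder_3 alone. What is shaped like the plunger_0 but yellow is not meant.

How it is judged:
By the outcome, as a careful person would: the job done as asked, in the order asked, and still so for the second after the job is handed in, with the robot touching nothing.
It also fails if it takes over 72 s, if anything falls off the work surface, if the arm or the gripper's body presses on something with over 40 N, if the wrist force passes 120 N, or if a joint passes its speed limit or range.

## Working session

There is one attempt and no reset: what is moved stays moved. The work goes in short steps, Python scripts to look and compute and a shell command to move; the robot and the scene stay as the last step left them, time stands still between calls to the robot, and variables do not carry over. Pictures are saved under pics/ and viewed, at most 10 in all, crops included, and the job is handed in when it is done.

```bash
mkdir -p pics; cat > h.py <<'E'
import numpy as np,cv2
from plant import robot,read_camera,job
def px2w(c,u,v,z=0.0):
    K,E=np.array(c["K"]),np.array(c["extrinsics"]);R,t=E[:3,:3],E[:3,3]
    o=-R.T@t;d=R.T@np.linalg.inv(K)@np.array([u,v,1.]);return o+d*(z-o[2])/d[2]
def w2px(c,p):
    K,E=np.array(c["K"]),np.array(c["extrinsics"]);q=K@(E[:3,:3]@np.array(p)+E[:3,3]);return q[:2]/q[2]
E
python3 - <<'E'
from h import *
for n in("top","scene"):
    c=read_camera(n);cv2.imwrite(f"pics/{n}0.png",cv2.resize(c["image"],(800,600),interpolation=cv2.INTER_CUBIC));np.savez(n,K=c["K"],extrinsics=c["extrinsics"])
    print(n,[px2w(c,*p).round(3).tolist() for p in((0,0),(560,0),(0,420),(560,420))])
s=robot.read_state();print(s["t"],s["tool_pos"],s["orientation"],s["opening"])
E
```

```text
top [[1.014, 0.675, 0.0], [0.994, -0.47, 0.0], [0.183, 0.645, 0.0], [0.166, -0.415, 0.0]]
scene [[-13.683, 3.635, 0.0], [-4.432, 13.884, 0.0], [0.423, 0.639, 0.0], [0.005, 0.179, 0.0]]
0.1 [0.25028349 0.54473889 0.21769523] [-6.71341166e-01 -3.06853044e+00  2.51594072e-03] 0.09281208652290307
```

View pics/top0.png

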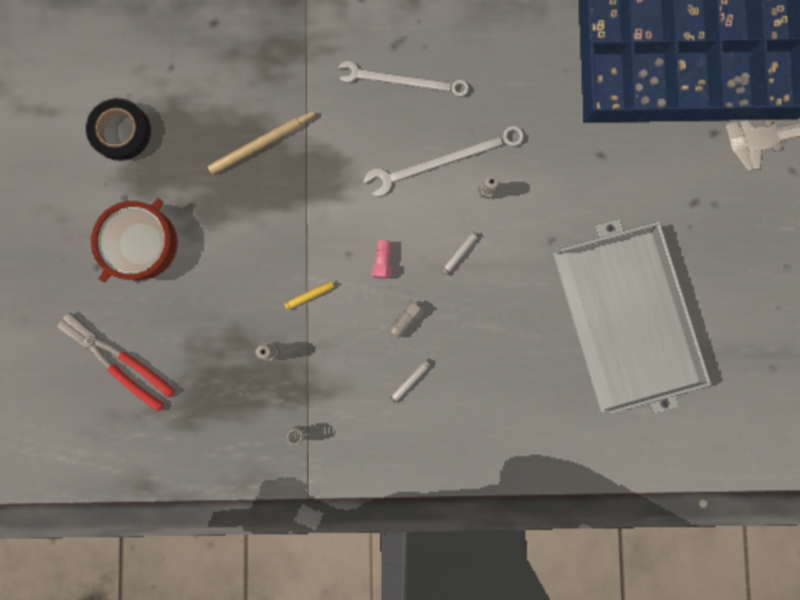

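View pics/scene0.png

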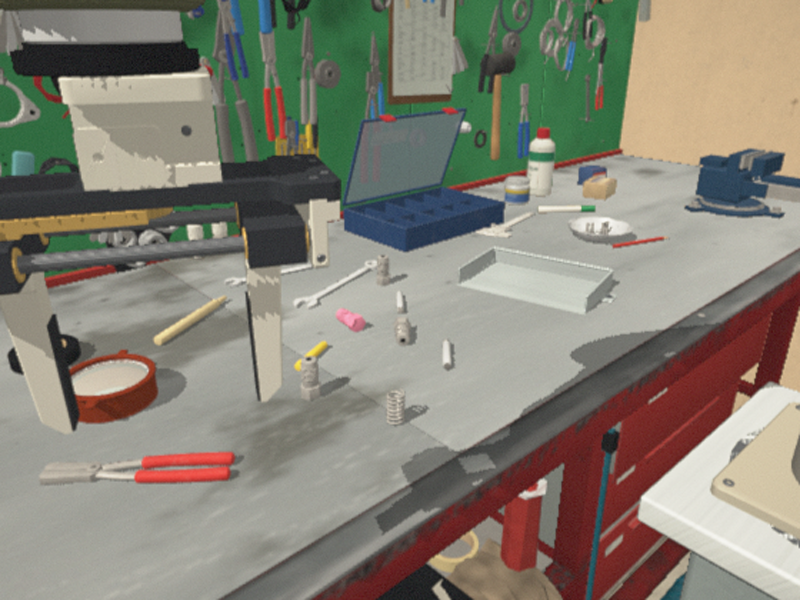

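Candidates: grey rods at (461,253) and (411,381) are the plungers. The yellow rod (310,295) and the wooden stick (262,143) are not. The grey lying fitting (406,319) is the valve holder. The pink one (383,258) and the upright ones (488,187) and (265,352) are not, and the spring is at (296,436).

```bash
python3 - <<'E'
from h import *
c=read_camera("top");im=c["image"]
cr=im[115:320,170:420];cv2.imwrite("pics/crop1.png",cv2.resize(cr,None,fx=2.9,fy=2.9,interpolation=cv2.INTER_CUBIC))
f=0.7
P=dict(p0a=(446,273,.006),p0b=(478,234,.006),p1a=(394,400,.006),p1b=(431,361,.006),va=(394,333,.01),vb=(421,305,.011),vh0=(487,184,.05),vh1=(263,352,.05),spring=(294,437,.04),pink=(383,258,.01),pinkbot=(381,277,.01),yel=(334,285,.006),yel2=(287,306,.006),
tFL=(556,254,.031),tFR=(605,411,.031),tBL=(659,224,.031),tBR=(709,384,.031),foot=(601,225,.0),foot2=(665,408,0),wr=(375,190,0),wr2=(515,135,0))
for k,(u,v,z) in P.items(): print(k,(px2w(c,u*f,v*f,z)*1000).round().tolist()[:2])
print(w2px(c,robot.read_state()["tool_pos"])/f)
E
```

```text
p0a [609.0, 45.0]
p0b [662.0, -0.0]
p1a [438.0, 119.0]
p1b [489.0, 68.0]
va [528.0, 117.0]
vb [565.0, 80.0]
vh0 [721.0, -9.0]
vh1 [505.0, 286.0]
spring [395.0, 248.0]
pink [631.0, 131.0]
pinkbot [605.0, 134.0]
yel [595.0, 199.0]
yel2 [567.0, 263.0]
tFL [629.0, -101.0]
tFR [421.0, -158.0]
tBL [667.0, -241.0]
tBR [454.0, -296.0]
foot [673.0, -172.0]
foot2 [420.0, -249.0]
wr [728.0, 141.0]
wr2 [803.0, -57.0]
[-34.84848395 613.55356374]
```

View pics/crop1.png

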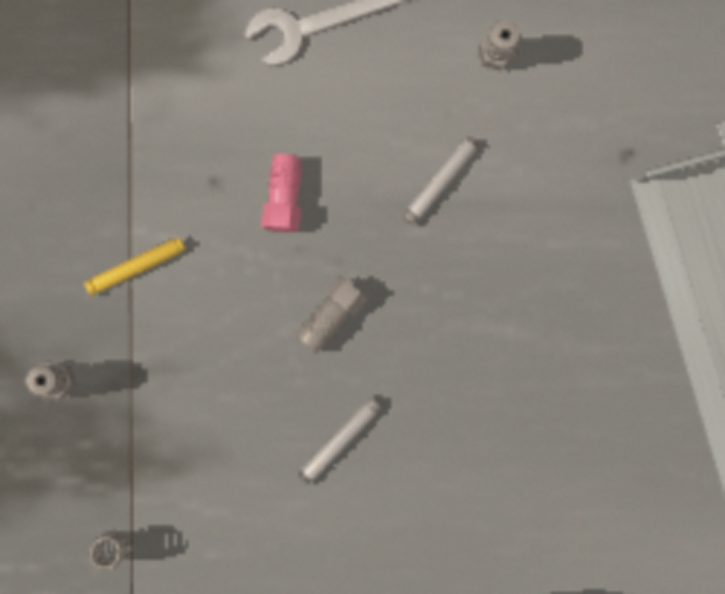

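```bash
python3 -m inch '[189,-398,-110,-50,0,189,-398,-110,-50,0,189,-398,-110,-50,0,189,-398,-110,-50,0,189,-398,-110,-50,0,189,-398,-110,-50,0,189,-398,-110,-50,0,189,-398,-110,-50,0,189,-398,-110,-50,0,189,-398,-110,-50,0]'
```

```text
t: 0.98
tool_pos: [0.4242, 0.1781, 0.1172]
orientation: [1.905, 2.498, 0.0]
force: [1.1, 0.5, -1.0]
opening: 0.0309
gripper_force: 0.0
```

```bash
cat >> h.py <<'E'
e=np.array([.966,.258]);n=np.array([.258,-.966]);M=np.array([525.,-130])
def sd(x,y): r=np.array([x,y])-M;return (r@e).round(),(r@n).round()
def xy(s,d): return (M+s*e+d*n).round()
def st():
    s=robot.read_state();from scipy.spatial.transform import Rotation as R
    y=R.from_rotvec(s["orientation"]).as_matrix()[:,1];p=np.array(s["tool_pos"])*1000
    print("t",round(s["t"],2),"pos",p.round(1),"sd",sd(*p[:2]),"closing",np.degrees(np.arctan2(y[1],y[0])).round(1),"F",np.round(s["force"],1),"open",round(s["opening"],3))
E
python3 -c "from h import *;st()"
```

```text
t 0.98 pos [424.2 178.1 117.2] sd (np.float64(-18.0), np.float64(-324.0)) closing 15.3 F [ 1.1  0.5 -1. ] open 0.031
```

```bash
python3 -m inch '[16,-31,-60,0,0,16,-31,-80,0,0,16,-31,-100,0,0,16,-31,-112,0,0,16,-31,-112,0,0,16,-31,-112,0,0]'; python3 - <<'E'
from h import *
st();print(xy(-10,-290),xy(-10,-180))
E
```

```text
t: 1.48
tool_pos: [0.4393, 0.1488, 0.0053]
orientation: [-1.905, -2.496, 0.002]
force: [0.5, -0.9, 0.4]
opening: 0.0005
gripper_force: 0.0
t 1.48 pos [439.3 148.8   5.3] sd (np.float64(-11.0), np.float64(-291.0)) closing 15.3 F [ 0.5 -0.9  0.4] open 0.001
[441. 148.] [469.  41.]
```

```bash
python3 -m inch '[3,-11,0,0,0,6,-22,0,0,0,9,-33,0,0,0,12,-44,0,0,0,14,-55,0,0,0,17,-66,0,0,0,20,-76,0,0,0,22,-84,0,0,0,24,-90,0,0,0,24,-90,0,0,0]'; python3 - <<'E'
from h import *
st()
c=read_camera("top");cv2.imwrite("pics/a.png",cv2.resize(c["image"][115:320,170:480],None,fx=2.5,fy=2.5,interpolation=cv2.INTER_CUBIC))
E
```

```text
t: 2.32
tool_pos: [0.4644, 0.0578, 0.0058]
orientation: [1.907, 2.496, -0.0]
force: [0.9, 1.3, -0.2]
opening: 0.0004
gripper_force: 0.0
t 2.32 pos [464.4  57.8   5.8] sd (np.float64(-10.0), np.float64(-197.0)) closing 15.2 F [ 0.9  1.3 -0.2] open 0.0
```

View pics/a.png

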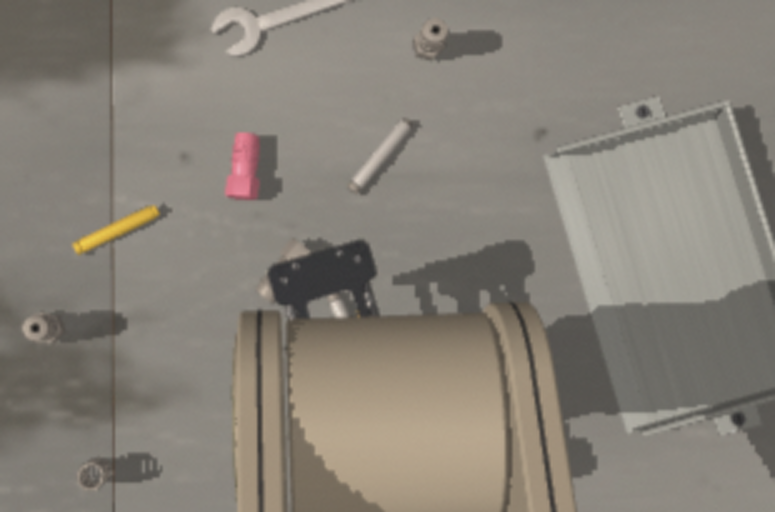

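The arm hides most of the rod; the visible piece at crop (340,303) looks aligned with the mouth. I'll push on and check from the scene camera.

```bash
python3 -m inch '[3,-11,0,0,0,6,-22,0,0,0,9,-33,0,0,0,12,-44,0,0,0,14,-55,0,0,0,17,-66,0,0,0,20,-76,0,0,0,22,-84,0,0,0,24,-90,0,0,0,24,-90,0,0,0]'; python3 - <<'E'
from h import *
st()
c=read_camera("top")["image"];d=read_camera("scene")["image"][150:300,200:450]
a=cv2.resize(c[140:300,240:500],(390,240));b=cv2.resize(d,(800,480))[:, :]
o=np.zeros((480,800,3),np.uint8);o[:240,:390]=a;o[:240,390:]=0
cv2.imwrite("pics/b.png",b)
E
```

```text
t: 3.2
tool_pos: [0.4884, -0.0322, 0.0058]
orientation: [1.907, 2.496, -0.0]
force: [-0.6, -0.6, -0.3]
opening: 0.0005
gripper_force: 0.0
t 3.2 pos [488.4 -32.2   5.8] sd (np.float64(-10.0), np.float64(-104.0)) closing 15.3 F [-0.6 -0.6 -0.3] open 0.0
```

View pics/b.png

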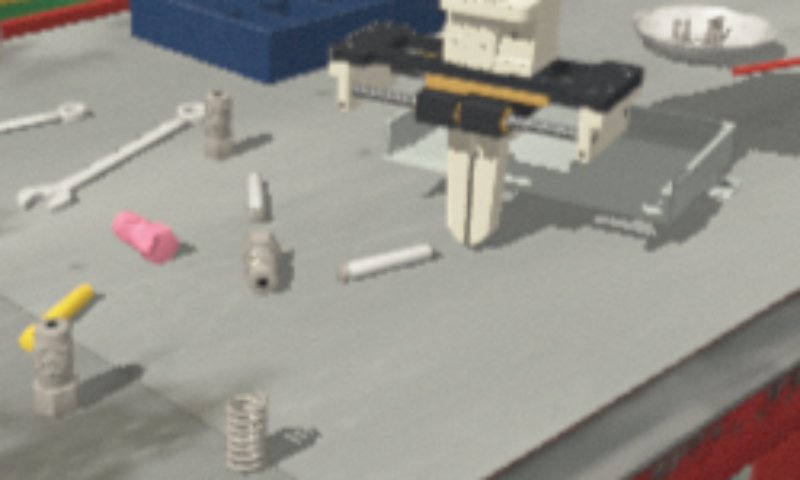

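The plunger rotated and slipped off past the finger; it lies at crop (343,270)–(433,250), still on the near side. The valve holder and other plunger are untouched.

```bash
python3 - <<'E'
from h import *
c=read_camera("scene")
for u,v in((343,271),(434,250),(262,283),(262,235)):
    w=px2w(c,200+u/3.2,150+v/3.2,.006)*1000;print(w.round(),sd(*w[:2]))
E
```

```text
[510.  68.   6.] (np.float64(37.0), np.float64(-196.0))
[492.   2.   6.] (np.float64(2.0), np.float64(-137.0))
[532. 118.   6.] (np.float64(71.0), np.float64(-237.0))
[584.  70.   6.] (np.float64(109.0), np.float64(-178.0))
```

```bash
python3 -m inch '[0,0,40,0,0,0,0,50,0,0,5,137,50,0,0,5,137,50,0,0,5,137,50,0,0,5,137,50,0,0,5,137,40,0,0,5,137,10,0,0,5,137,-1,0,0,5,137,-1,0,0]' | head -3;  python3 -c "from h import *;st()"
```

```text
t: 4.18
tool_pos: [0.4907, 0.1051, 0.0017]
orientation: [-1.904, -2.495, 0.005]
t 4.18 pos [490.7 105.1   1.7] sd (np.float64(28.0), np.float64(-236.0)) closing 15.3 F [-0.8 -0.   0.4] open 0.001
```

```bash
python3 -m inch '[2,-8,0,0,0,4,-16,0,0,0,6,-24,0,0,0,8,-32,0,0,0,10,-40,0,0,0,12,-47,0,0,0,14,-54,0,0,0,16,-60,0,0,0,17,-64,0,0,0,17,-64,0,0,0]' | head -2; python3 - <<'E'
from h import *
st()
c=read_camera("scene");d=c["image"][150:300,200:450]
cv2.imwrite("pics/c.png",cv2.resize(d,(800,480),interpolation=cv2.INTER_CUBIC))
E
```

```text
t: 5.02
tool_pos: [0.5102, 0.0412, 0.0048]
t 5.02 pos [510.2  41.2   4.8] sd (np.float64(30.0), np.float64(-169.0)) closing 15.3 F [-0.7 -0.4  0.5] open 0.001
```

View pics/c.png

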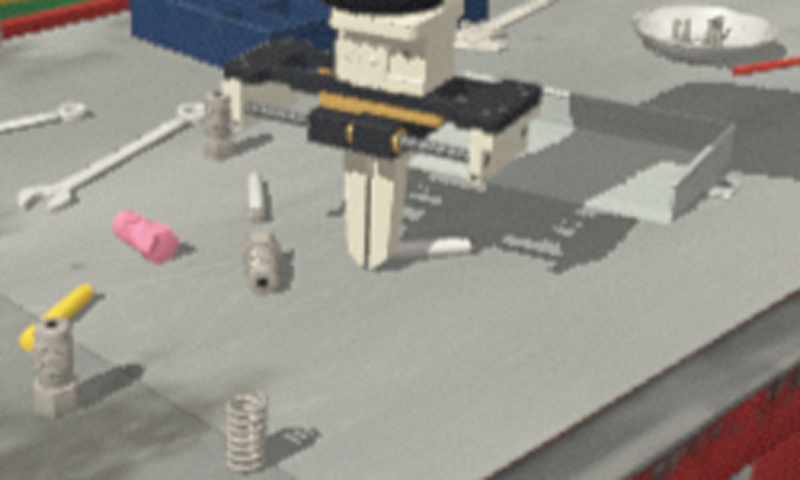

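Only the near end of the plunger shows, at crop (470,245), beside the fingers (372,265). I'll lift away and measure by code, using a bright-blob fit in the top view.

```bash
cat >> h.py <<'E'
def rods(c=None,z=.006):
    """grey/white elongated blobs in top view, sized like a plunger or holder"""
    c=c or read_camera("top");im=c["image"]
    K=cv2.medianBlur(im,41) ; g=im.max(2).astype(int)
    m=((g-K.max(2).astype(int)>22)*255).astype(np.uint8)
    for ct in cv2.findContours(m,cv2.RETR_EXTERNAL,cv2.CHAIN_APPROX_NONE)[0]:
        if 40<len(ct)<130 or cv2.contourArea(ct)>60:
            (u,v),(w,h),a=cv2.minAreaRect(ct)
            if max(w,h)>50 or max(w,h)<12:continue
            b=cv2.boxPoints(((u,v),(w,h),a));L=sorted([(b[0]+b[1])/2,(b[1]+b[2])/2,(b[2]+b[3])/2,(b[3]+b[0])/2],key=lambda p:-np.hypot(*(p-[u,v])))[:2]
            W=[px2w(c,*p,z)[:2]*1000 for p in L]
            print("px",round(u),round(v),"len %.0f"%np.linalg.norm(W[0]-W[1]),"wid %.0f"%(min(w,h)*2.05),"ends",[tuple(map(float,sd(*q))) for q in W],"mid",sd(*(W[0]+W[1])/2) if 0 else tuple(map(float,sd(*((W[0]+W[1])/2)))))
E
python3 -m inch '[0,0,40,0,0,-10,40,80,0,0,-20,80,100,0,0,-30,120,100,0,0,-40,160,100,0,0,-40,200,100,0,0,-40,240,100,0,0,-40,250,100,0,0,-40,250,100,0,0,-40,250,100,0,0]' | head -2; python3 - <<'E'
from h import *
st();rods()
c=read_camera("scene")
w=px2w(c,200+470/3.2,150+246/3.2,.006)*1000;print(w.round(),sd(*w[:2]))
E
```

```text
t: 5.9
tool_pos: [0.4691, 0.2935, 0.1044]
t 5.9 pos [469.1 293.5 104.4] sd (np.float64(55.0), np.float64(-423.0)) closing 15.5 F [ 1.1 -1.3  0.8] open 0.001
px 76 396 len 73 wid 23 ends [(-90.0, -675.0), (-161.0, -693.0)] mid (-126.0, -684.0)
px 264 396 len 85 wid 11 ends [(-181.0, -335.0), (-264.0, -352.0)] mid (-222.0, -343.0)
px 206 377 len 50 wid 37 ends [(-146.0, -418.0), (-172.0, -460.0)] mid (-159.0, -439.0)
px 373 381 len 61 wid 36 ends [(-230.0, -117.0), (-275.0, -158.0)] mid (-252.0, -137.0)
px 191 343 len 52 wid 28 ends [(-68.0, -463.0), (-113.0, -437.0)] mid (-91.0, -450.0)
px 438 334 len 59 wid 39 ends [(-212.0, 36.0), (-196.0, -21.0)] mid (-204.0, 8.0)
px 180 300 len 41 wid 6 ends [(14.0, -453.0), (-27.0, -450.0)] mid (-6.0, -451.0)
px 169 292 len 25 wid 20 ends [(27.0, -467.0), (2.0, -466.0)] mid (15.0, -467.0)
px 341 281 len 51 wid 22 ends [(-56.0, -118.0), (-55.0, -168.0)] mid (-55.0, -143.0)
px 294 286 len 39 wid 18 ends [(-21.0, -237.0), (-59.0, -229.0)] mid (-40.0, -233.0)
px 388 274 len 47 wid 14 ends [(-55.0, -71.0), (-83.0, -34.0)] mid (-69.0, -52.0)
px 184 247
[... 489 characters left out ...]
len 71 wid 10 ends [(157.0, -302.0), (143.0, -372.0)] mid (150.0, -337.0)
px 394 186 len 34 wid 27 ends [(107.0, 15.0), (75.0, 5.0)] mid (91.0, 10.0)
px 265 180 len 50 wid 20 ends [(196.0, -224.0), (148.0, -237.0)] mid (172.0, -231.0)
px 321 176 len 61 wid 8 ends [(168.0, -97.0), (133.0, -146.0)] mid (150.0, -122.0)
px 94 168 len 89 wid 86 ends [(304.0, -507.0), (271.0, -589.0)] mid (288.0, -548.0)
px 359 95 len 18 wid 26 ends [(299.0, -10.0), (294.0, 7.0)] mid (296.0, -2.0)
px 85 89 len 53 wid 37 ends [(472.0, -517.0), (423.0, -538.0)] mid (447.0, -527.0)
px 516 56 len 31 wid 15 ends [(276.0, 338.0), (278.0, 307.0)] mid (277.0, 323.0)
[480. -20.   6.] (np.float64(-15.0), np.float64(-118.0))
```

```bash
python3 - <<'E'
from h import *
c=read_camera("top");cv2.imwrite("pics/d.png",cv2.resize(c["image"][150:300,260:460],(800,600),interpolation=cv2.INTER_CUBIC))
E
```

```text
(no output)
```

View pics/d.png

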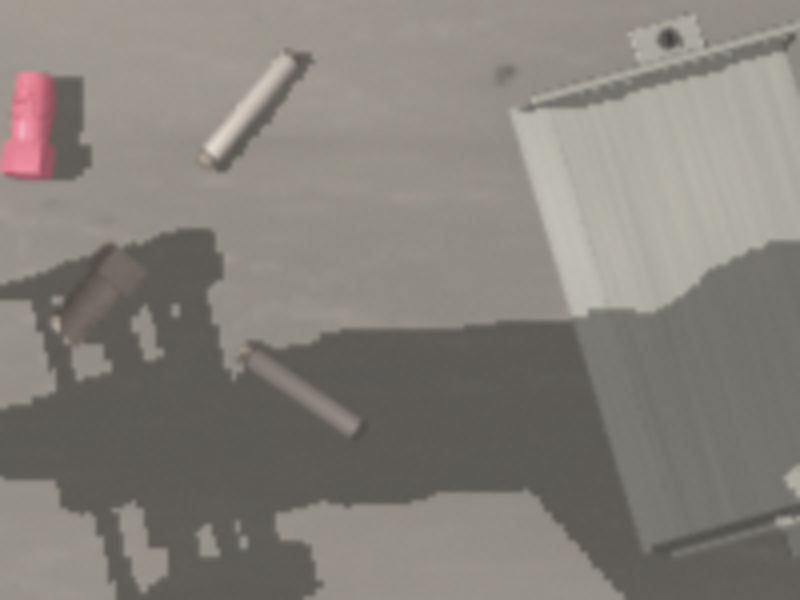

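Plunger 1 is at crop (243,350)–(358,432), still slanted; the holder (100,290) and plunger 0 (250,107) have not moved.

```bash
cat >> h.py <<'E'
def rod2(s0,d0,zz=.006,r=60,thin=True):
    """rod near (s,d): fit local-contrast blob nearest the guess"""
    c=read_camera("top");g=cv2.resize(c["image"],None,fx=4,fy=4,interpolation=cv2.INTER_CUBIC).max(2)
    bg=cv2.medianBlur(cv2.medianBlur(g,5),81 if thin else 121);m=((g.astype(int)-bg>12)*255).astype(np.uint8)
    m=cv2.morphologyEx(m,cv2.MORPH_OPEN,np.ones((9,9),np.uint8))
    for ct in cv2.findContours(m,0,1)[0]:
        (u,v),(w,h),a=cv2.minAreaRect(ct)
        W=px2w(c,u/4,v/4,zz)[:2]*1000;q=sd(*W)
        if np.hypot(q[0]-s0,q[1]-d0)<r and max(w,h)>60:
            b=cv2.boxPoints(((u,v),(w,h),a))/4;L=[(b[i]+b[(i+1)%4])/2 for i in range(4)];k=0 if np.linalg.norm(L[0]-L[2])>np.linalg.norm(L[1]-L[3]) else 1
            W=[px2w(c,*L[j],zz)[:2]*1000 for j in(k,k+2)]
            A=[np.array(sd(*x)) for x in W];print("len %.0f wid %.0f"%(np.linalg.norm(A[0]-A[1]),min(w,h)/4*2.05),"ends",A[0].tolist(),A[1].tolist(),"mid",((A[0]+A[1])/2).tolist(),"ang %.0f"%(np.degrees(np.arctan2(*(A[1]-A[0])[::-1]))%180))
E
python3 - <<'E'
from h import *
c=read_camera("top")
for u,v in((243,350),(358,432)):
    w=px2w(c,260+u/4,150+v/4,.006)*1000;print(w.round(),sd(*w[:2]))
print("p1");rod2(10,-150)
print("p0");rod2(146,-118)
E
```

```text
[518.  30.   6.] (np.float64(35.0), np.float64(-157.0))
[478. -24.   6.] (np.float64(-19.0), np.float64(-114.0))
p1
len 58 wid 12 ends [27.0, -152.0] [-17.0, -114.0] mid [5.0, -133.0] ang 139
p0
len 63 wid 10 ends [168.0, -96.0] [131.0, -147.0] mid [149.5, -121.5] ang 54
```

```bash
python3 -m inch '[6,-273,-30,38,0,6,-273,-30,38,0,6,-273,-30,38,0,6,-273,-30,38,0,6,-273,-30,38,0,6,-273,-30,38,0,6,-273,-30,38,0,6,-273,-60,38,0,6,-273,-90,38,0,6,-273,-100,38,0]' | head -2;  python3 -c "from h import *;st()"
```

```text
t: 7.03
tool_pos: [0.4731, 0.0174, 0.0012]
t 7.03 pos [473.1  17.4   1.2] sd (np.float64(-12.0), np.float64(-156.0)) closing 53.1 F [-1.   0.6 -0.6] open 0.0
```

```bash
python3 -m inch '[8,-6,3,0,0,16,-12,3,0,0,24,-18,3,-5,0,31,-25,3,-10,0,37.5,-33,3,-14,0,43.5,-41,3,-19,0,48.5,-49,3,-24,0,53,-58,3,-29,0,57,-67.5,3,-33,0,60,-77,3,-38,0]' | head -2;  python3 -c "from h import *;st();rod2(40,-60)"
```

```text
t: 7.87
tool_pos: [0.5391, -0.0587, 0.0105]
t 7.87 pos [539.1 -58.7  10.5] sd (np.float64(32.0), np.float64(-65.0)) closing 15.2 F [-0.   1.7  2.3] open 0.001
```

```bash
python3 -m inch '[0,0,-3,0,0,0,0,-3,0,0]' | head -2;  python3 - <<'E'
from h import *
st()
c=read_camera("scene");d=c["image"][140:270,250:450]
cv2.imwrite("pics/e.png",cv2.resize(d,(800,520),interpolation=cv2.INTER_CUBIC))
E
```

```text
t: 8.08
tool_pos: [0.5381, -0.0593, 0.0084]
t 8.08 pos [538.1 -59.3   8.4] sd (np.float64(31.0), np.float64(-65.0)) closing 15.5 F [-10.7  -3.4  21.8] open 0.001
```

View pics/e.png

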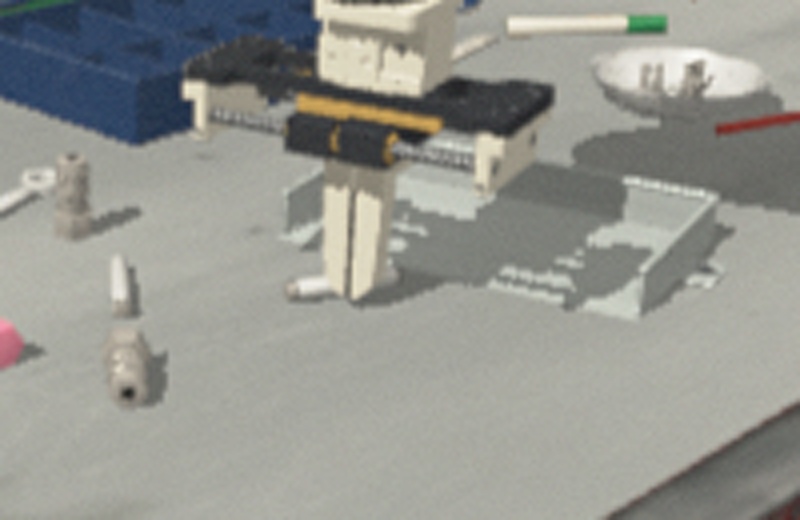

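The fingers rode up on the plunger, which is now square to the mouth at crop (290,290)–(398,272). I'll lift, back off and lower again.

```bash
python3 -m inch '[0,0,25,0,0,-8,29,25,0,0,-8,29,25,0,0,-8,29,10,0,0,-8,29,0,0,0,-8,29,0,0,0,-8,29,0,0,0]' | head -2; python3 - <<'E'
from h import *
st()
c=read_camera("scene");p=[]
for u,v in((290,289),(396,274)):
    w=px2w(c,250+u/4,140+v/4,.006)*1000;print(w.round(),sd(*w[:2]))
rod2(30,-55)
E
```

```text
t: 8.72
tool_pos: [0.5272, -0.0288, 0.004]
t 8.72 pos [527.2 -28.8   4. ] sd (np.float64(28.0), np.float64(-97.0)) closing 15.4 F [-0.1  0.1  0.4] open 0.001
[567. -38.   6.] (np.float64(64.0), np.float64(-78.0))
[540. -99.   6.] (np.float64(23.0), np.float64(-26.0))
```

```bash
python3 -m inch '[-8,40,40,0,0,-20,80,80,0,0,-30,120,90,0,0,-40,160,90,0,0,-50,200,90,0,0,-60,240,90,0,0,-70,280,90,0,0,-80,300,90,0,0,-80,300,90,0,0]' | head -2; python3 - <<'E'
from h import *
st();rod2(40,-50);print("p0");rod2(146,-118)
E
```

```text
t: 9.57
tool_pos: [0.4462, 0.2764, 0.0959]
t 9.57 pos [446.2 276.4  95.9] sd (np.float64(29.0), np.float64(-413.0)) closing 15.6 F [-0.3  0.2 -0.3] open 0.001
len 63 wid 10 ends [53.0, -82.0] [14.0, -32.0] mid [33.5, -57.0] ang 128
p0
len 63 wid 10 ends [167.0, -95.0] [131.0, -147.0] mid [149.0, -121.0] ang 55
```

```bash
python3 -m inch '[123,-345,0,52,0,123,-345,0,52,0,123,-345,0,52,0,123,-345,0,52,0,123,-345,0,52,0,123,-345,0,52,0,123,-345,0,52,0,123,-345,0,52,0,123,-345,0,52,0,123,-345,0,52,0]' | head -2;  python3 -m inch '[0,0,-40,0,0,0,0,-75,0,0,0,0,-90,0,0,0,0,-90,0,0,0,0,-90,0,0]' | head -2; python3 -c "from h import *;st()"
```

```text
t: 10.5
tool_pos: [0.5715, -0.0806, 0.0953]
t: 10.92
tool_pos: [0.5701, -0.0762, 0.0041]
t 10.92 pos [570.1 -76.2   4.1] sd (np.float64(57.0), np.float64(-40.0)) closing 67.2 F [ 0.   0.7 -0. ] open 0.0
```

```bash
python3 -m inch '[-9,4,0,0,0,-18,8,0,0,0,-28.5,13,0,-6.5,0,-38,19,0,-13,0,-47,26,0,-19.5,0,-55,34,0,-26,0,-62,43,0,-32.5,0,-67.5,53,0,-39,0,-72,63,0,-45.5,0,-76,74,0,-52,0]' | head -2; python3 -m inch '[0,0,0,0,0,0,0,0,0,0,2,-8,0,0,0,2,-8,50,0,0,2,-8,80,0,0]' |head -2;python3 -c "from h import *;st()"
```

```text
t: 11.75
tool_pos: [0.495, -0.0011, 0.0055]
t: 12.17
tool_pos: [0.4946, -0.0095, 0.0832]
t 12.17 pos [494.6  -9.5  83.2] sd (np.float64(2.0), np.float64(-124.0)) closing 15.4 F [ 0.3 -0.1  0.9] open 0.0
```

Back off to the left and measure.

```bash
python3 -m inch '[-12,35,10,0,0,-20,75,10,0,0,-28,115,10,0,0,-36,155,10,0,0,-44,195,10,0,0,-52,235,10,0,0,-52,275,10,0,0,-52,290,10,0,0,-52,290,10,0,0,-52,290,10,0,0]' | head -2;python3 -c "from h import *;st();rod2(0,-135);print('p0');rod2(146,-118)"
```

```text
t: 13.0
tool_pos: [0.4457, 0.2817, 0.0947]
t 13.0 pos [445.7 281.7  94.7] sd (np.float64(30.0), np.float64(-418.0)) closing 15.5 F [-0.3  0.1 -0.6] open 0.0
len 34 wid 12 ends [5.0, -146.0] [-29.0, -149.0] mid [-12.0, -147.5] ang 5
p0
len 63 wid 10 ends [168.0, -96.0] [131.0, -147.0] mid [149.5, -121.5] ang 54
```

```bash
python3 - <<'E'
from h import *
c=read_camera("top");g=c["image"].max(2)
for d in range(-170,-120,4):
    print(d,' '.join("%3d"%g[int(round(p[1])),int(round(p[0]))] for p in (w2px(c,[*(xy(s,d)/1000),.006]) for s in range(-60,65,5))))
E
```

```text
-170  95  95  95  93  93  93  93  93  93  92  92  93 133 140 141 142 141 141 140 143 141 132  92  92  93
-166  94  94  96  93  94  93  92  93  92  93  92  92  94 139 145 145 143 144 144 144 146 134  92  92  92
-162  94  94  95  94  93  93  93  92  91  91  92  92  93 113 144 144 143 143 143 143 145 144 105 104  94
-158  93  94  94  94  93  93  94  92  91  92  93  91  92 109 142 144 142 143 143 142 146 147 146 143 145
-154  94  94  94  94  93  92  92 107 102  95 109  99  97  95 147 158 157 174 145 146 144 145 147 145 146
-150  94  94  93  94  92  93  89 140 134 130 136 129 126 122 156 225 218 226 227 175 151 145 147 145 144
-146  94  94  94  92  93  91  91 149 137 144 132 133 138 140 191 178 186 167 171 142 142 145 148 147 145
-142  94  94  94  93  93  92  94  94  97  99 101  95  98  93 124  96 109 116  98  95 133 144 147 148 143
-138  94  92  94  93  93  93  92  92  93  92  92  93  92  92  94  92 103  93  96  94 143 144 148 147 143
-134  94  94  95  94  92  93  94  92  92  91  92  94  92 109 144 139 144 140 141 141 144 146 148 143 143
-130  94  94  92  91  92  91  93  91  91  92  92  92  94  96 144 143 144 145 144 144 142 149 148 142 143
-126  94  92  94  93  92  93  93  91  92  92  93  92  94 107 143 143 146 143 144 142 143 151 147 146 144
-122  95  94  94  92  91  92  92  92  91  92  91  91  93  94 139 143 145 144 143 144 146 150 149 144 145
```

```bash
python3 -m inch '[41,-235,-20,0,0,41,-235,-20,0,0,41,-235,-20,0,0,41,-235,-20,0,0,41,-235,-20,0,0,41,-235,-20,0,0,41,-235,-50,0,0,41,-235,-80,0,0,41,-235,-90,0,0,41,-235,-90,0,0]' | head -2;  python3 -m inch '[0,0,0,0,0]' | head -2; python3 -c "from h import *;st()"
```

```text
t: 13.98
tool_pos: [0.4837, 0.0457, 0.0024]
t: 14.07
tool_pos: [0.4855, 0.0465, 0.0049]
t 14.07 pos [485.5  46.5   4.9] sd (np.float64(7.0), np.float64(-181.0)) closing 15.3 F [-0.1 -0.   0.3] open 0.0
```

```bash
cat >> h.py <<'E'
def scan(name,s0,d0,ss=range(-60,61,5),dd=range(-24,25,4),z=.006):
    c=read_camera(name);g=c["image"].max(2)
    print("     ",' '.join("%3d"%(s0+s) for s in ss))
    for d in dd: print("%4d:"%(d0+d),' '.join("%3d"%g[int(round(p[1])),int(round(p[0]))] for p in (w2px(c,[*((M+(s0+s)*e+(d0+d)*n)/1000),z]) for s in ss)))
E
python3 -m inch '[3,-11,0,0,0,6,-22,0,0,0,9,-33,0,0,0,12,-44,0,0,0,15,-55,0,0,0,18,-66,0,0,0,20,-77,0,0,0,23,-88,0,0,0,26,-97,0,0,0,26,-97,0,0,0]' | head -2; python3 -c "
from h import *
st();scan('scene',7,-66)"
```

```text
t: 14.9
tool_pos: [0.5126, -0.0519, 0.0048]
t 14.9 pos [512.6 -51.9   4.8] sd (np.float64(8.0), np.float64(-79.0)) closing 15.2 F [-0.5  0.7 -0.2] open 0.0
      -53 -48 -43 -38 -33 -28 -23 -18 -13  -8  -3   2   7  12  17  22  27  32  37  42  47  52  57  62  67
 -90: 167 165 167 166 167 167 168 166 165 134 133 186 148 206 172 171 168 169 165 164 165 166 167 165 167
 -86: 166 166 166 168 165 165 168 166 133 129 106 149 195 176 217 170 165 165 164 168 167 165 170 168 167
 -82: 163 167 170 167 166 167 168 166 140 109 102 146 221 114 221 198 163 165 165 164 167 169 170 168 167
 -78: 167 167 165 169 165 145 154 146 135 115 104 187 225 113 221 216 161 137 161 167 166 169 169 165 164
 -74: 166 168 166 165 126 146 166 157 163 116 120 187 224 192 195 224 216 146 151 164 163 169 168 164 167
 -70: 167 165 163 140 128 126 177 194 163 126 122 193 223 225 121 221 223 208 148 165 168 169 171 166 164
 -66: 163 167 166 166 107 126 223 206 225 151 128 137 224 223 191 203 224 220 186 170 169 166 167 168 167
 -62: 168 165 164 163 135 135 242 242 242 242 138 137 216 223 223 210 223 223 199 180 168 165 167 166 167
 -58: 165 165 164 166 154 121 186 245 241 224 138 150 216 222 223 113 225 221 229 191 168 167 165 166 169
 -54: 166 163 167 163 166 155 145 245 226 224 145 145 158 224 224 165 209 223 221 195 169 168 167 167 171
 -50: 164 166 164 171 166 163 145 188 216 179 147 135 152 218 221 225 111 224 223 196 174 166 168 167 166
 -46: 165 166 166 165 168 163 129 112 124 105 108 107 144 169 224 223 148 212 223 220 169 165 167 168 169
 -42: 166 166 166 164 166 163 112 106 106 105 108 107 149 169 222 223 142 216 223 220 169 166 166 162 168
```

```bash
python3 -m inch '[3,-11,0,0,0,6,-22,0,0,0,9,-32,0,0,0,11,-43,0,0,0,14,-54,0,0,0,17,-64,0.5,0,0,20,-75,1,0,0,23,-86,2,0,0,26,-96,2.5,0,0,28,-104,2.5,0,0]' | head -2; python3 -c "
from h import *
st();scan('scene',7,40)"
```

```text
t: 15.78
tool_pos: [0.5405, -0.1555, 0.0075]
t 15.78 pos [ 540.5 -155.5    7.5] sd (np.float64(8.0), np.float64(29.0)) closing 15.3 F [-0.2  1.  -0. ] open 0.0
      -53 -48 -43 -38 -33 -28 -23 -18 -13  -8  -3   2   7  12  17  22  27  32  37  42  47  52  57  62  67
  16: 198 200 200 198 194 196 201 200 196 199 160 164 159 195 204 205 203 204 206 207 207 203 207 205 202
  20: 197 198 199 198 200 196 201 200 198 199 131 137 159 174 204 205 204 203 207 206 205 204 203 205 200
  24: 200 198 200 200 198 196 201 198 200 160 136 146 194 146 208 206 201 203 209 208 204 202 204 202 202
  28: 201 201 197 199 197 196 192 196 165 159 129 129 219 147 198 213 200 186 205 208 203 202 202 203 202
  32: 201 201 198 199 153 154 192 157 165 123 129 161 219 147 219 221 182 183 158 203 203 199 202 200 200
  36: 199 198 198 198 169 117 169 163 175 127 123 125 222 223 155 222 182 181 156 185 203 202 203 200 200
  40: 200 199 198 194 169 117 205 185 175 163 122 125 204 225 129 218 222 186 173 185 203 201 201 201 199
  44: 200 200 198 201 169 117 202 234 223 163 132 125 222 225 129 181 222 220 213 193 202 201 202 204 203
  48: 200 197 199 198 200 129 163 241 228 239 135 135 203 222 223 181 224 220 216 202 195 206 201 203 203
  52: 203 199 199 199 200 138 163 243 241 239 160 135 163 223 223 120 221 223 216 201 202 203 205 204 202
  56: 202 198 199 200 197 196 153 239 223 243 160 146 163 224 223 207 195 222 223 214 202 204 205 206 205
  60: 201 200 200 196 201 203 163 160 207 243 156 141 152 220 220 194 195 225 224 200 197 206 205 206 207
  64: 201 201 200 196 198 203 149 160 146 197 156 132 146 187 223 223 121 223 221 200 197 205 210 205 205
```

```bash
python3 -m inch '[3,-11,0,0,0,6,-22,0,0,0,9,-32,0,0,0,11,-43,0,0,0,14,-54,0,0,0,17,-63,0,0,0,18,-68,0,0,0,17,-64,0,0,0,17,-64,40,0,0,17,-64,60,0,0]' | head -2; python3 -c "
from h import *
st();print(xy(8+.0,0))"
```

```text
t: 16.67
tool_pos: [0.5565, -0.2172, 0.0684]
t 16.67 pos [ 556.5 -217.2   68.4] sd (np.float64(8.0), np.float64(92.0)) closing 15.3 F [ 0.9 -1.   1.3] open 0.0
[ 533. -128.]
```

```bash
python3 -m inch '[97,261,20,-55,0,97,261,20,-55,0,97,261,20,-55,0,97,261,20,-55,0,97,261,20,-55,0,97,261,20,-55,0,97,261,20,-55,0,97,261,0,-55,0,97,261,-35,-55,0,97,261,-50,-55,0]' | head -2;  python3 -m inch '[0,0,-13,0,0,0,0,-13,0,0,0,0,-13,0,0]' | head -2; python3 -c "
from h import *
st();scan('top',8,110);scan('top',146,-119,range(-40,45,5),range(-40,41,5))"
```

```text
t: 17.5
tool_pos: [0.6517, 0.0449, 0.0135]
t: 17.75
tool_pos: [0.6535, 0.0427, 0.0039]
t 17.75 pos [653.5  42.7   3.9] sd (np.float64(169.0), np.float64(-134.0)) closing -39.7 F [-0.  -0.3 -0.2] open 0.0
      -52 -47 -42 -37 -32 -27 -22 -17 -12  -7  -2   3   8  13  18  23  28  33  38  43  48  53  58  63  68
  86: 160 161 160 160 159 159 160 161 161 161 161 161 163 164 165 166 167 168 168 168 168 167 166 166 165
  90: 162 160 162 162 161 162 161 161 160 161 162 163 163 163 162 164 164 164 163 166 166 165 165 164 167
  94: 161 161 160 160 160 160 159 159 159 161 161 161 162 162 163 163 164 164 167 165 166 167 167 166 166
  98: 161 160 162 161 161 160 161 161 162 163 162 162 164 165 165 166 166 167 168 167 167 168 167 167 164
 102: 162 161 163 162 161 161 161 161 161 161 162 160 161 162 163 163 163 164 166 165 164 164 166 166 163
 106: 160 162 158 159 159 160 161 160 161 162 161 162 162 163 163 164 164 165 165 166 165 165 166 165 165
 110: 160 159 159 158 158 160 157 154 157 159 158 147 157 160 162 160 164 159 160 164 163 162 162 162 163
 114: 160 160 159 160 133 182 188 196 197 193 18
[... 1219 characters left out ...]
12 208 120 145 109 114 114 112  95
-119: 101  99  89  89  91 133  89 207 212 168 115 110 109 110 112  96  93
-114:  92  91  88  88  89 136 137 177 211 104 152 104 105 107  96  92  99
-109:  90  91  88  88  89 134 144 132 186 112 126  99 101 102  95  98 114
-104:  91  91  89  88  87  93 143 144  91  75 137  98  99  96  95 103 121
 -99:  91  91  89  88  87  92 137 135  92  96 115  99  98  96  94 112 120
 -94:  91  90  89  89  91  92  92 125  92  89 112 100 100  98  90 110 115
 -89:  91  90  88  87  92 127  92  93  93  90 114 102 100  99 108 117 102
 -84:  91  91  88  89 107 146 105  92  92  95 109 103 100 101 118 121  98
 -79:  90  91  89  88  96 145 131  94  93  95  95 110 102 101 116 115 100
```

```bash
python3 -m inch '[-6,-8,0,0,0,-13,-15,0,0,0,-19,-23,0,0,0,-26,-31,0,0,0,-32,-38,0,0,0,-39,-46,0,0,0,-45,-54,0,0,0,-51,-61,0,0,0,-56,-67,0,0,0,-56,-67,0,0,0]' | head -2;  python3 -c "
from h import *
st();scan('scene',85,-78,range(-45,46,5),range(-40,41,5))"
```

```text
t: 18.68
tool_pos: [0.5968, -0.0253, 0.004]
t 18.68 pos [596.8 -25.3   4. ] sd (np.float64(96.0), np.float64(-83.0)) closing -39.7 F [0.2 1.  0.2] open 0.0
       40  45  50  55  60  65  70  75  80  85  90  95 100 105 110 115 120 125 130
-118: 174 162 164 154 166 165 164 166 168 167 170 170 171 172 172 166 168 170 170
-113: 167 164 166 167 148 161 163 162 164 168 168 167 171 171 171 169 168 163 171
-108: 168 164 142 129 146 154 164 165 166 167 168 172 174 170 171 168 169 171 175
-103: 167 167 166 118 145 165 194 162 165 166 138 173 173 172 172 167 165 172 175
 -98: 165 161 165 164 115 171 177 173 166 131 132 149 174 169 171 165 169 173 177
 -93: 165 129 133 166 125 157 202 220 134 108 113 118 164 170 171 170 169 173 175
 -88: 134 131 109 155 168 117 198 226 178 111 121 120 141 173 168 169 173 176 174
 -83: 108 107 116 147 169 159 121 227 223 122 118 132 138 201 172 166 173 177 175
 -78: 103 101 105 166 166 163 119 185 229 134 127 176 179 198 199 171 172 176 174
 -73: 104 103 108 162 165 162 133 106 213 225 126 177 193 196 223 173 175 174 175
 -68: 101 104 106 130 167 164 113 105 128 173 133 187 193 197 199 197 171 179 179
 -63: 108 108 106 110 160 165 108 107 109 114 149 136 196 195 194 212 197 174 175
 -58: 105 104 105 103 128 133 114 109 103 106 137 142 186 196 192 197 214 175 173
 -53: 108 106 107 121 103 126 104 106 107 106 109 144 144 194 195 194 194 198 172
 -48: 105 104 109 148 119 105 107 107 106 107 105 119 146 189 196 195 194 214 175
 -43: 107 104 139 159 149 108 107 106 107 106 108 138 153 149 196 195 195 194 199
 -38: 109 104 108 159 134 103 111 110 110 104 106 115 168 151 194 194 195 195 218
```

```bash
python3 -m inch '[-5,-7,0,5.5,0,-9.7,-14,0,11,0,-13.5,-22,0,16.5,0,-16.5,-30,0,22,0,-18.8,-38,0,27.5,0,-20.3,-46.5,0,33,0,-21,-55,0,38.5,0,-20.7,-64,0,44,0,-19.7,-72.5,0.5,49.5,0,-18,-81,0.5,55,0]' | head -2;  python3 -c "
from h import *
st();scan('scene',58,4,range(-60,61,5),range(-28,41,4))"
```

```text
t: 19.57
tool_pos: [0.5802, -0.105, 0.0047]
t 19.57 pos [ 580.2 -105.     4.7] sd (np.float64(60.0), np.float64(-10.0)) closing 15.6 F [-0.4 -0.1  0.3] open 0.0
       -2   3   8  13  18  23  28  33  38  43  48  53  58  63  68  73  78  83  88  93  98 103 108 113 118
 -24: 164 165 169 165 165 164 165 163 163 133 132 133 144 171 170 169 169 171 165 165 166 170 172 170 171
 -20: 164 166 165 165 171 163 169 168 134 132 109 145 144 171 184 166 169 168 165 167 169 168 167 168 169
 -16: 178 170 186 169 165 171 168 172 142 113 104 189 212 171 207 177 173 169 175 170 168 170 168 170 168
 -12: 178 190 186 191 186 171 164 178 140 119 116 150 223 132 220 200 173 169 184 195 191 177 180 171 167
  -8: 204 197 206 196 151 152 164 157 140 117 116 158 222 222 191 220 192 169 197 199 211 197 192 169 165
  -4: 204 209 208 200 153 150 165 168 171 120 123 158 223 226 131 220 217 190 167 208 209 205 170 177 166
   0: 207 204 207 206 137 141 202 209 183 153 126 136 222 222 123 189 222 217 197 194 207 208 172 165 168
   4: 208 205 207 177 137 180 202 242 237 207 126 125 219 221 191 193 222 223 223 163 209 2
[... 374 characters left out ...]
 168 153 136 148 173 221 222 124 207 222 228 192 199 137 140 130
  24: 199 200 203 202 203 204 172 145 136 154 153 128 136 151 217 222 191 207 222 221 204 163 137 127 124
  28: 196 200 202 202 203 201 199 134 130 131 133 129 138 151 193 221 223 128 221 223 225 171 135 123 125
  32: 196 199 196 198 196 202 162 134 134 126 128 129 131 151 193 220 223 188 209 220 224 177 133 129 124
  36: 197 194 170 191 159 165 171 130 127 129 128 129 125 141 156 220 223 173 122 223 221 177 127 130 127
  40: 197 195 170 154 159 160 152 127 130 131 135 130 125 142 148 216 222 222 127 209 221 225 130 127 126
  44: 197 199 156 129 133 133 152 134 130 131 132 131 129 130 152 160 223 222 163 212 221 224 156 123 128
```

```bash
python3 -m inch '[3,-11,1,0,0,6,-22,2,0,0,9,-32,2,0,0,11,-43,2,0,0,14,-54,2,0,0,17,-65,2,0,0,20,-76,2,0,0,23,-86,2,0,0,22,-82,2,0,0,22,-82,50,0,0]' | head -2;  python3 -c "
from h import *
st();scan('scene',58,92,range(-60,61,5),range(-20,21,4))"
```

```text
t: 20.45
tool_pos: [0.5954, -0.1846, 0.0391]
t 20.45 pos [ 595.4 -184.6   39.1] sd (np.float64(54.0), np.float64(71.0)) closing 15.2 F [-1.1  0.8 -1.9] open 0.0
       -2   3   8  13  18  23  28  33  38  43  48  53  58  63  68  73  78  83  88  93  98 103 108 113 118
  72: 196 199 200 200 200 205 203 205 208 202 206 205 208 204 206 203 203 202 201 201 204 163 127 122 127
  76: 194 202 200 200 201 205 202 203 208 201 206 205 206 205 204 201 203 203 203 202 200 163 127 119 126
  80: 198 198 200 201 200 186 202 203 200 199 204 203 202 197 204 200 198 200 203 202 200 140 127 124 126
  84: 198 198 201 201 157 182 197 163 199 163 190 202 165 190 204 162 180 165 196 202 202 171 130 124 124
  88: 201 199 202 200 157 182 167 161 178 169 185 178 165 183 174 158 173 165 177 200 202 141 143 125 127
  92: 201 199 198 200 130 152 162 181 178 188 169 180 191 183 174 188 171 197 150 187 196 159 143 127 122
  96: 200 195 198 169 130 121 165 193 224 188 169 174 192 180 213 188 224 209 187 187 205 171 126 127 124
 100: 181 193 156 192 128 143 165 237 230 208 145 174 174 224 222 231 224 209 228 164 197 141 129 124 124
 104: 181 165 156 169 146 122 187 238 242 198 167 172 165 224 237 235 235 234 228 225 192 168 131 124 122
 108: 176 172 177 172 190 140 169 224 241 241 141 172 147 147 232 237 239 235 235 225 173 164 146 124 125
 112: 176 199 189 219 200 179 192 224 241 203 160 147 147 147 186 238 239 225 234 233 181 164 128 127 125
```

```bash
python3 -m inch '[-28,309,20,-60.5,0,-28,309,20,-60.5,0,-28,309,20,-60.5,0,-28,309,20,-60.5,0,-28,309,20,-60.5,0,-28,309,20,-60.5,0,-28,309,20,-60.5,0,-28,309,20,-60.5,0,-28,309,20,-60.5,0,-28,309,20,-60.5,0]' | head -2;  python3 -c "
from h import *
st();print(xy(111,-230));scan('scene',80,-215,range(-45,46,5),range(-40,41,5),.011)"
```

```text
t: 21.33
tool_pos: [0.5736, 0.1246, 0.0688]
t 21.33 pos [573.6 124.6  68.8] sd (np.float64(113.0), np.float64(-233.0)) closing -45.2 F [-0.4 -0.5 -0.2] open 0.001
[573. 121.]
       35  40  45  50  55  60  65  70  75  80  85  90  95 100 105 110 115 120 125
-255: 169 170 169 167 165 140 144 176 172 169 173 173 171 170 170 173 172 172 172
-250: 172 168 166 137 138 131  89 146 162 170 173 172 172 169 170 175 168 168 172
-245: 173 166 168 135 106 135  38  92 163 165 173 172 169 166 171 176 171 165 171
-240: 170 168 168 126 104 129 151  62 170 167 170 171 169 170 170 173 168 169 172
-235: 167 165 170 169 106 106 153 145 166 175 161 171 167 175 175 169 170 169 172
-230: 167 168 172 171 145 107 119 161 185 192 177 162 169 173 171 169 171 170 170
-225: 166 169 165 169 167 104 109 119 182 196 225 167 165 168 166 167 169 171 172
-220: 170 168 169 167 166 123 104 105 147 168 182 204 160 165 168 168 169 170 170
-215: 171 168 169 169 166 170 107 107 125 158 177 193 191 160 171 169 170 172 169
-210: 167 167 168 168 167 168 170 112 106 146 177 191 207 163 170 170 171 169 170
-205: 168 172 168 168 170 165 171 123 103 117 143 171 181 184 173 166 169 170 171
-200: 170 170 167 165 168 171 170 167 107 147 133 148 174 174 174 167 171 172 171
-195: 169 171 168 166 166 167 172 170 128 168 143 140 146 180 183 171 171 172 172
-190: 169 167 169 169 137 169 168 167 167 137 135 132 155 193 197 183 170 169 169
-185: 167 167 169 132 111 161 168 168 133 136 104 106 116 155 193 184 177 167 168
-180: 166 116 133 108 103 152 165 134 106 106 105 104 109 134 178 183 171 167 168
-175: 131 107 107 103 105 165 165 116 104 103 105 106 114 151 171 175 170 166 169
```

```bash
python3 -m inch '[0,-2,-35,0,0,0,-2,-60,0,0,0,-2,-70,0,0,0,-2,-70,0,0,0,-2,-70,0,0]' | head -2;  python3 -c "
from h import *
st()"
```

```text
t: 21.8
tool_pos: [0.5745, 0.1187, 0.0002]
t 21.8 pos [5.745e+02 1.187e+02 2.000e-01] sd (np.float64(112.0), np.float64(-227.0)) closing -45.1 F [-6.9 -1.7 15. ] open 0.0
```

```bash
python3 -m inch '[0,0,6,0,0,0,0,6,0,0,0,0,6,0,0]' | head -2;  python3 -c "
from h import *
st()"
```

```text
t: 22.05
tool_pos: [0.5744, 0.1194, 0.0048]
t 22.05 pos [574.4 119.4   4.8] sd (np.float64(112.0), np.float64(-228.0)) closing -45.1 F [-0.1 -0.2 -0.4] open 0.0
```

```bash
python3 -m inch '[-7,-7,0,0,0,-14,-14,0,0,0,-20.5,-21,0,6,0,-26,-28.5,0,12,0,-31,-37,0,18,0,-35,-45.5,0,24,0,-38,-54.5,0,30,0,-40,-64,0,36,0,-41,-73,0,42,0,-41,-82.5,0,48,0]' | head -2;  python3 -c "
from h import *
st();scan('scene',65,-132,range(-50,56,5),range(-40,41,5),.011)"
```

```text
t: 22.88
tool_pos: [0.5313, 0.0367, 0.0038]
t 22.88 pos [531.3  36.7   3.8] sd (np.float64(49.0), np.float64(-159.0)) closing 3.1 F [-0.5  1.4  0.2] open 0.0
       15  20  25  30  35  40  45  50  55  60  65  70  75  80  85  90  95 100 105 110 115 120
-172: 152 156 135 108 108 158 222 171 218 173 164 169 170 165 166 167 171 169 170 174 173 168
-167: 141 137 114 102 108 162 224 221 220 216 171 168 167 164 167 170 165 168 175 174 171 167
-162: 161 170 137 106 107 152 220 224 144 218 223 165 167 168 170 168 170 167 171 174 167 167
-157: 120 191 160 154 109 150 198 222 221 180 221 229 169 167 166 169 166 169 169 170 169 167
-152:  97 173 185 165 131 152 159 221 223 142 219 223 191 166 168 169 171 166 172 173 168 166
-147: 129 164 209 166 152 147 153 213 224 221 178 223 230 168 167 169 169 174 171 171 167 163
-142: 137 169 207 189 167 145 154 157 223 223 142 218 223 186 167 168 168 172 170 168 171 167
-137: 135 167 180 194 176 142 146 150 216 221 223 179 222 226 175 169 173 172 171 172 168 168
-132: 132 110 163 165 174 167 123 153 150 218 222 146 185 224 224 170 172 173 170 171 165 170
-127: 108 108 114 122 161 135 127 148 154 163 223 223 137 219 224 186 167 172 172 168 170 169
-122: 103 108 146 113 112 117 118 127 150 156 218 221 221 194 224 223 173 172 171 169 169 175
-117: 105 107 122 133 106 105 107 118 148 154 175 223 224 138 220 222 177 174 169 166 171 171
-112: 107 111 129 107 104 107 106 105 150 149 152 218 222 220 192 223 221 169 138 166 171 175
-107: 101 107 110 105 102 104 104 110 140 154 152 189 223 223 140 220 222 166 136 150 171 175
-102: 108 106 104 105 105 101 106 107 109 135 148 155 219 220 222 191 221 222 154 166 173 179
 -97: 110 144 106 104 107 102 106 119 111 113 149 149 201 220 222 138 192 222 224 154 177 179
 -92: 108 145 108 104 101 106 109 141 147 116 149 152 155 222 223 224 139 221 222 190 177 179
```

```bash
python3 - <<'E'
from h import *
c=read_camera("scene");d=c["image"][150:270,250:410]
cv2.imwrite("pics/f.png",cv2.resize(d,(800,600),interpolation=cv2.INTER_CUBIC))
E
```

```text
(no output)
```

View pics/f.png

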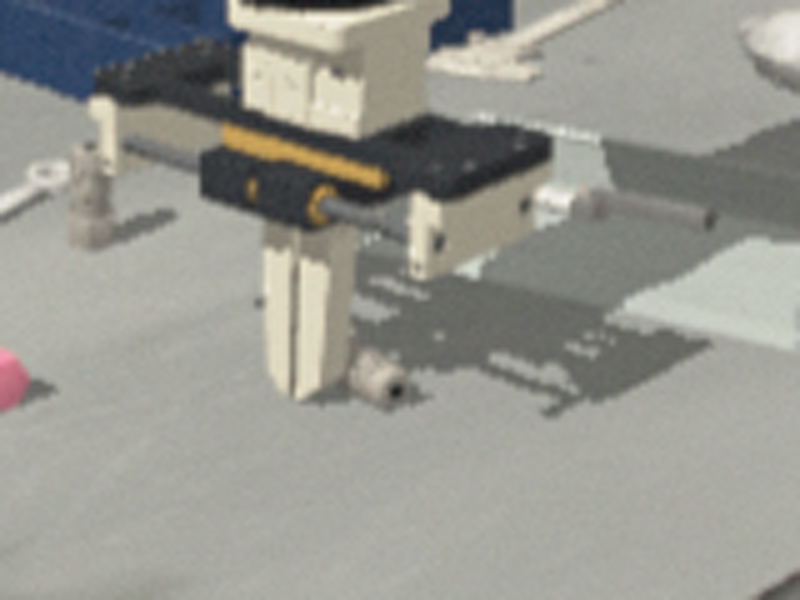

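The holder's threaded end shows at (395,385), right of the fingers (295,395), and it appears flush.

```bash
python3 - <<'E'
from h import *
c=read_camera("scene")
w=px2w(c,250+397/5,150+389/5,.0095)*1000;print(w.round(),sd(*w[:2]))
w=px2w(c,250+372/5,150+352/5,.019)*1000;print(w.round(),sd(*w[:2]))
w=px2w(c,250+295/5,150+397/5,.004)*1000;print(w.round(),sd(*w[:2]))
E
```

```text
[497.  16.  10.] (np.float64(10.0), np.float64(-149.0))
[515.  13.  19.] (np.float64(27.0), np.float64(-140.0))
[528.  45.   4.] (np.float64(48.0), np.float64(-168.0))
```

```bash
python3 -m inch '[-3,10,0,0,0,-5,20,0,0,0,-17,17,0,6,0,-28,14,0,12,0,-28,14,0,12,0,-28,14,0,12,0]' | head -2;  python3 -m inch '[3,-10,0,0,0,5,-20,0,0,0,8,-30,0,0,0,10,-40,0,0,0,13,-50,0,0,0,15,-58,0,0,0,15,-58,0,0,0]' | head -2;python3 -c "
from h import *
st();scan('scene',32,-102,range(-50,56,5),range(-30,31,4),.011)"
```

```text
t: 23.53
tool_pos: [0.5045, 0.0527, 0.0043]
t: 24.12
tool_pos: [0.5206, -0.0086, 0.0044]
t 24.12 pos [520.6  -8.6   4.4] sd (np.float64(27.0), np.float64(-118.0)) closing 14.7 F [-0.7 -0.1  0.2] open 0.0
      -18 -13  -8  -3   2   7  12  17  22  27  32  37  42  47  52  57  62  67  72  77  82  87
-132: 167 167 169 168 114 104 104 182 223 157 222 195 166 168 174 165 165 168 168 169 170 169
-128: 165 168 166 163 105 108 108 195 224 128 221 217 167 157 165 167 165 165 167 168 171 171
-124: 167 166 168 141 105  96 100 202 224 222 169 225 218 140 146 168 166 165 166 167 170 171
-120: 165 166 166 141 103 101  99 131 222 226 130 221 222 136 146 164 166 163 166 171 170 172
-116: 164 169 164 132 114  99 105 129 222 221 121 221 223 185 136 158 164 165 163 168 167 172
-112: 166 169 161 101 100 111 103 135 222 222 205 192 222 223 150 172 165 163 165 169 171 172
-108: 165 167 140 110 106 108 107 135 204 222 224 117 223 223 214 207 171 166 168 166 167 173
-104: 165 166 163 106 110  96 109 138 159 220 223 190 191 222 223 214 184 163 168 169 169 173
-100: 167 167 142 103 110  59 113 121 152 214 221 223 119 221 220 218 205 171 168 167 167 173
 -96: 168 167 113 105 108  99 114 117 150 158 222 223 191 194 222 222 214 180 168 168 170 174
 -92: 168 166 132 103 109 107  77 121 135 151 218 223 191 205 222 221 214 200 169 168 171 167
 -88: 172 142 116 107 103 106 115 122 135 149 218 222 223 115 224 221 217 186 167 142 167 168
 -84: 137 159 111 108 104 106 117 127 126 151 165 223 224 174 211 222 223 205 170 138 166 175
 -80: 133 108 111 106 104 104 106 114 123 142 151 218 221 223 112 224 223 220 178 116 148 170
 -76: 108 108 107 106 108 106 105 105 110 122 153 172 222 223 159 209 223 221 158 137 144 169
 -72: 105 105 108 106 105 105 105 104 104 107 149 152 221 223 225 113 224 223 216 109 112 170
```

```bash
python3 -m inch '[-3,10,0,0,0,5,12,0,0,0,5,12,0,0,0,8,2,0,0,0,11,-9,0,0,0,13,-19,0,0,0,16,-30,0,0,0,19,-41,0,0,0,21,-50,0,0,0,21,-50,0,0,0]' | head -2;python3 -c "
from h import *
st();scan('scene',36,-47,range(-50,56,5),range(-30,31,4),.011)"
```

```text
t: 25.0
tool_pos: [0.5415, -0.0589, 0.0045]
t 25.0 pos [541.5 -58.9   4.5] sd (np.float64(34.0), np.float64(-64.0)) closing 14.7 F [ 1.1  0.5 -0.3] open 0.001
      -14  -9  -4   1   6  11  16  21  26  31  36  41  46  51  56  61  66  71  76  81  86  91
 -77: 167 165 167 167 146 104 104 133 207 192 202 219 173 168 167 167 167 172 171 170 170 171
 -73: 164 169 141 154 129 104  97 105 222 224 126 222 217 171 166 166 169 168 174 172 171 170
 -69: 163 168 163 109 135 107  97 103 192 223 189 209 221 226 166 165 167 170 170 174 168 169
 -65: 165 164 142 112 140 153  95 115 219 222 176 209 223 226 168 164 168 169 171 171 172 168
 -61: 169 162 114 112 160 153 100 103 208 224 221 113 222 224 187 165 168 171 170 167 170 166
 -57: 169 139 130  79 127 181 122 111 145 222 223 160 213 222 228 166 169 170 171 167 169 166
 -53: 166 162 106  95  91 176 186 106 150 212 222 221 129 222 221 184 171 168 170 170 169 165
 -49: 163 161 146 105  71 171 215 123 133 158 223 222 160 208 224 227 169 172 170 171 165 165
 -45: 166 165 146 106  71 208 228 113 144 158 224 222 145 208 222 223 191 172 170 169 167 166
 -41: 163 165 139 112 106 150 219 160 116 153 217 222 221 129 222 224 191 171 168 168 165 163
 -37: 164 164 165 111 110 152 213 173 107 147 160 223 223 144 209 221 224 168 169 168 138 167
 -33: 157 164 130 112 104 123 188 201 117 125 151 220 222 222 139 223 220 186 170 142 138 162
 -29: 128 134 110 107 104 120 188 156 117 133 151 219 222 222 138 213 220 225 166 164 112 162
 -25: 112 118 111 120 110 117 132 151 120 118 151 175 221 222 140 217 223 221 184 140 115 184
 -21: 126 118 125 122 129 121 128 127 127 127 137 152 219 223 222 153 222 221 225 156 122 172
 -17: 124 129 125 127 129 130 128 130 130 128 128 150 199 221 224 135 217 222 225 136 125 180
```

```bash
python3 -m inch '[3,-10,0,0,0,6,-21,0,0,0,8,-31,0,0,0,11,-42,0,0,0,14,-53,0,0,0,17,-64,1,0,0,19,-74,1.5,0,0,22,-85,2,0,0,25,-95,2,0,0,26,-99,2,0,0]' | head -2;python3 -m inch '[0,0,0,0,0,-3,10,0,0,0,-3,10,50,0,0,-10,50,90,0,0,-20,90,90,0,0,-30,130,90,0,0,-40,170,90,0,0,-50,210,90,0,0,-60,250,90,0,0,-60,250,90,0,0]' | head -2;python3 -c "
from h import *
st()
c=read_camera('top');cv2.imwrite('pics/g.png',cv2.resize(c['image'][80:320,150:510],(800,533),interpolation=cv2.INTER_CUBIC))"
```

```text
t: 25.88
tool_pos: [0.5675, -0.1573, 0.0066]
t: 26.72
tool_pos: [0.5043, 0.1001, 0.0962]
t 26.72 pos [504.3 100.1  96.2] sd (np.float64(39.0), np.float64(-228.0)) closing 15.0 F [ 0.  -0.6 -0.2] open 0.001
```

View pics/g.png

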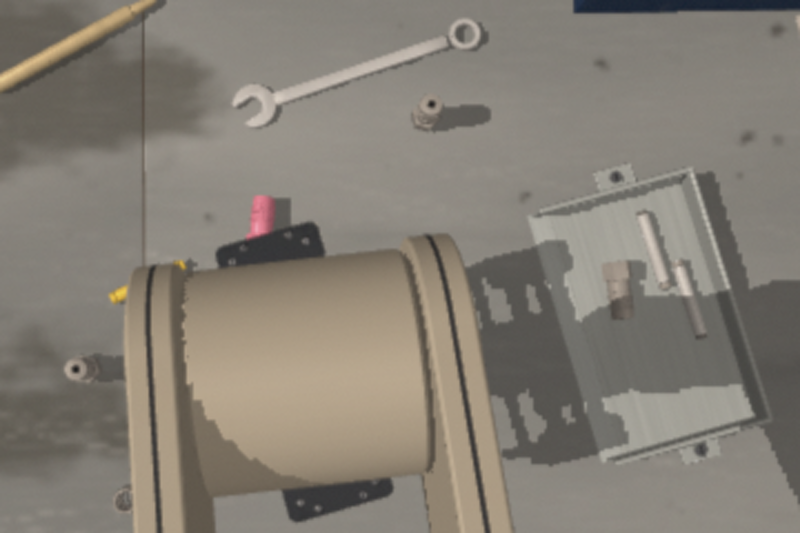

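The plungers at (655,250) and (690,300) and the holder at (617,290) all lie well inside the tray. The upright holders (430,110) and (78,368), the spring (123,498) and the pink look-alike (263,212) still stand in place.

```bash
python3 -c "
from h import *
print(job.close_job())"
```

```text
the job is handed in; nothing more can be done
None
```

The job is handed in: both plungers and the lying valve holder are wholly inside the wash tray, with the upright valve holders, spring and pink look-alike left in place, at about 27 s of the 72 s allowed.

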